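# Run a module through the shuttle tester

## Robot

A 7-joint arm with a two-finger parallel gripper is mounted at the origin on the work surface. World frame = base frame: x ahead of the robot, y to its left, z up, the work surface at z = 0. Lengths are in mm, angles in rad, forces in N, time in s.
With the tool pointing down it reaches from about 400 to 875 mm from the base axis. Payload 4.4 kg.
Tool frame: the origin (TCP) lies between the finger pads; the fingertips stand 22 mm ahead of it and the grasp point (between the pads) lies 3 mm ahead of it; z points along the fingers, y is the line along which they close (so a half turn about z gives the same grasp; the last joint's range is limited). The gripper opens to 85 mm and grips with 20 to 120 N. Pads are 22 mm wide; open, the fingers measure 114 mm over their backs; the gripper's body (76 mm by 85 mm) begins 54 mm behind the grasp point. The pads swing forward as they close: fully open they stand 13 mm farther back than shut.
Start: joints at [1.046, 0.628, 0.038, 1.517, -0.027, 0.996, -0.02], TCP at [287.896, -582.781, 227.113] pointing down, gripper open.
Joint ranges: [-3.06, 3.06], [-0.37, 2.12], [-1.25, 1.32], [0.18, 2.47], [-1.1, 4.24], [0.23, 1.98], [-2.94, 2.94]. Speed limits (rad/s): [2.57, 2.57, 3.14, 3.14, 3.14, 3.14, 3.14].

## Interface

Orientations are given as [roll, pitch, yaw] about the fixed x, y, z axes, in that order (R = Rz(yaw) Ry(pitch) Rx(roll)).
In Python, from cell import ctrl gives the robot as it stands.
- The arm moves only by the tool step_arm, never from a script. Its argument "plan" is a list of rows, each an object of numbers: "dx", "dy", "dz": the shift along the tool's x, y, z scaled (see below); "ax", "ay", "az": the turn, a rotation vector about the tool's x, y, z scaled (see below); "gripper": the opening, from 0 (shut) to 1 (fully open). A call has 1 to 20 rows; each row shifts and turns the commanded pose from where the row before left it, along the tool's axes as they then stand; what a row does not reach is not made up. The controller multiplies each number of a shift by 0.3 m and each number of a turn by 90 degrees. A row lasts 1/8 s, in which the tool goes at most 62.5 mm and 10.7 degrees, less where a joint would pass 70% of its speed; a pose out of reach is approached as far as the arm can. A call with a number of a shift or a turn outside -1 to 1 is refused whole. A call with a gripper value outside its range is refused whole. The fingers move at their own pace and stop on an object; the grip force is fixed at half the most. Time passes only in rows, so rows that do not move let the fingers close. It gives the time, the measured TCP pose, the force, the opening and the grip force at its end, in the units of the state.
- ctrl.read_state(): the state, without advancing time (a new reading comes with each control period).
- ctrl.get_image(name): name is "side" or "top" or "wrist"; returns a dict with "color" (384x512x3 uint8, red, green, blue), "range_z" (384x512 float32, mm along the optical axis (not along the pixel's ray), 0 where there is no reading), "fx", "fy", "cx", "cy" (pixels), "k1" (the pictures are not rectified: a ray, as slopes to the right and down, at radius r is drawn at 1 + k1 r^2 times it, then the intrinsics apply), "T" (4x4, takes a point from camera to world coordinates); the wrist camera has in their place "T_tool_cam" (4x4, takes a point from camera to tool coordinates, whose origin is the TCP and whose axes are the flange's). Camera axes: x right, y down, z forward; pixel columns grow to the right and rows downward; lengths in mm; the calibration is good to about 2 mm. A picture is of the moment at which its call begins: read the wrist's pose just before it.
- ctrl.finish_job(): hands the job in; it is judged then, once.
The state is a dict: "clock": time; "qpos": joint angles; "qd": joint speeds; "tau": joint torques, N m; "eef_pos": TCP position; "tool_rot": TCP orientation; "force": force on the tool from outside, world axes, zero at the start; "torque": the same for the moment, N m; "width": finger opening in mm; "gripper_force": force on a finger pad.
Only numpy, scipy, OpenCV 4.12 (cv2) and the standard library are available. Lean on these libraries where they do the work, as an engineer would, in place of code of your own. Each camera call takes 0.05 s, during which the arm holds its last target. There are 200 camera calls.

## Task

One of the three potted modules fits the pocket of the tester's spring slide: set it flat in the pocket and let go of it, then push the slide smoothly all the way in against its spring, without ramming it, so that the module drops through into the tester, and let the slide come back out. Leave the other two modules where they are.

Things in the scene. Friction and masses are not known exactly. Their poses are not given: they have to be found in the camera images.
- tester: Shuttle tester fixed to the table, grey, 190 mm long (x), 83 wide (y), 200 high. Origin on the table under the pocket centre when the slide is out; z up; the slide is pushed in towards +x. A solid base from x=-50 to +72 mm has its top, the deck, 60 mm above the table; the housing, 200 mm high, stands from x=+60 to +140 mm.
- mouth (a point): Middle of the mouth's lower edge: on the housing's flat upright front face (x=+60 mm of the tester), at deck height, 60 mm up; axes as the tester's. The mouth is 67 mm wide and 38.5 mm high, housing above it up to 200 mm: a gripper pointing straight down hits that before the slide is fully in. Leaning the tool 35 to 45 degrees (fingers pointing down and to +x) clears it.
- catch (a point): Middle of the catch floor inside the housing, 6 mm above the table, at x=105 mm of the tester; axes as the tester's. The floor spans x=72 to 132 mm, y=-33 to +33 mm of the tester, behind clear side cheeks. The deck ends at x=72 mm and a part pushed past that edge drops here.
- slide (a joint): Travel of the aluminium slide along the tester's +x, m: 0 = out (rest), 0.095 = fully in on a hard stop. A spring pushes it out: 3 N at the start, 12 N at full travel, plus slight friction and damping (25 N per m/s); it returns by itself when let go. The module drops only in the last 3 mm.
- pocket (a point): Moves with the slide: centre of its bottomless rectangular pocket at deck height (60 mm above the table); axes as the tester's. The pocket is 35 mm along x by 51 mm along y; its two side walls (y) rise 13 mm above the deck, its far wall (+x) 33 mm, all 6 mm thick; the wall at the -x side, also 33 mm, is the push plate.
- push_face (a point): Moves with the slide: centre of the outer (-x) face of the push plate, 25.5 mm from the pocket centre towards -x, 78 mm above the table; axes as the tester's. The face is upright, 63 mm wide (y), from 61 to 93 mm above the table, the plate 8 mm thick. With the slide fully in it stands 9.5 mm inside the mouth.
- module: The oblong potted module, the one that fits: grey plastic block, black patch on top, 30 mm (its x) by 46 mm (its y) by 36 mm high, about 80 g. Origin at the centre of its underside, z up. Goes in the pocket with its y along the pocket's y (either way round).
- module_centre (a point): Centre of the oblong module, 18 mm above its origin; axes as the module's.
- square_module: Square module, same look, 43 x 43 x 36 mm high; does not fit. Origin at the centre of its underside.
- round_module: Round module, same look, 46 mm diameter, 36 mm high; does not fit. Origin at the centre of its underside.
Things that resemble listed ones, but are neither listed nor needed, are in the scene too. Leave any green look-alike of the tester alone.

How it is judged (in metres and radians):
On the way, in this order (a step that is already met when the one before it is completed fails the run):
1. the oblong module stands flat in the slide's pocket, let go, with the slide out (horizontal distance between module and pocket below 0.006 m and z of module in the frame of pocket below 0.003 m and angle between module's own z axis and vertical below 0.1 rad and angle between the y axis of module and the y axis of pocket, either way round below 0.2 rad and contact force between the fingers and module below 0.1 N and value of joint slide below 0.01 m), for 0.2 s.
2. the slide is pushed all the way in (within 3 mm of its 95 mm travel) (value of joint slide above 0.092 m), for 0.05 s.
At the end, for the whole second after the job is handed in: The oblong module rests on the catch floor inside the tester (centre at x 72 to 132 mm, |y| under 33 mm in the tester frame, under 48 mm high), the slide is back within 5 mm of fully out, and the square and round modules are within 30 mm of where they began (value of joint slide below 0.005 m and x of module_centre in the frame of tester between 0.072 and 0.132 m and y of module_centre in the frame of tester between -0.033 and 0.033 m and z of module_centre in the frame of tester below 0.048 m and linear speed of module below 0.02 m/s and distance of each of square_module, round_module from where it was at the start of the episode below 0.03 m); the robot touches nothing.
It fails at once if the slide is rammed: more than 45 N between the robot and the tester with its slide (contact force between any of the arm, the fingers and tester above 45 N).
It fails at once if the square or the round module is moved more than 30 mm (distance of any of square_module, round_module from where it was at the start of the episode above 0.03 m).
It also fails if it takes over 51 s, if anything falls off the work surface, if the arm or the gripper's body presses on something with over 40 N, if the wrist force passes 120 N, or if a joint passes its speed limit or range.

## Working session

There is one attempt and no reset: what is moved stays moved. The work goes in short steps, Python scripts to look and compute and a tool call to move; the robot and the scene stay as the last step left them, time stands still between calls to the robot, and variables do not carry over. Pictures are saved under pics/ and viewed, at most 10 in all, crops included, and the job is handed in when it is done.

Besides the shell and the picture viewer there is one more tool, called after ">>>" by a JSON object that holds its "name" and its "arguments". step_arm: Moves the arm, as the interface text tells. Shifts and turns lie within -1 to 1; 1 stands for 0.3 m of shift or 90 degrees of turn. Its arguments: {"type":"object","properties":{"plan":{"type":"array"}},"required":["plan"]}

```bash
mkdir -p pics; cat > h.py <<'E'
import numpy as np, cv2
from cell import ctrl
from scipy.spatial.transform import Rotation as R
def snap(n):
    s=ctrl.read_state(); d=ctrl.get_image(n)
    if n=='wrist':
        T=np.eye(4);T[:3,:3]=R.from_euler('xyz',s['tool_rot']).as_matrix();T[:3,3]=s['eef_pos']
        d['T']=T@np.array(d['T_tool_cam'])
    d['T']=np.array(d['T']);return d
def cloud(d):
    h,w=d['range_z'].shape
    K=np.array([[d['fx'],0,d['cx']],[0,d['fy'],d['cy']],[0,0,1.]])
    v,u=np.mgrid[:h,:w].astype(float)
    p=cv2.undistortPoints(np.stack([u.ravel(),v.ravel()],1)[:,None],K,np.array([d['k1'],0,0,0.])).reshape(h,w,2)
    z=d['range_z']; P=np.dstack([p[...,0]*z,p[...,1]*z,z])
    W=P@d['T'][:3,:3].T+d['T'][:3,3]; W[z==0]=np.nan
    return W
E
python3 - <<'E'
from h import *
s=ctrl.read_state();print(s['eef_pos'],s['tool_rot'],s['clock'],s['width'])
ims=[]
for n in('top','side'):
    d=snap(n);np.savez('pics/'+n,**{k:d[k] for k in d});ims.append(d['color']);print(n,d['T'].round(2))
    cv2.imwrite(f'pics/{n}.png',cv2.resize(d['color'][...,::-1],(800,600)))
E
```

```text
[ 287.60800278 -582.18160524  226.18040768] [-3.13967256e+00  4.65042389e-05  4.58835231e-01] 0.0 85.44405335887988
top [[ 1.00000e-02 -9.90000e-01  1.70000e-01  3.36470e+02]
 [-1.00000e+00 -1.00000e-02 -0.00000e+00  2.09700e+01]
 [ 0.00000e+00 -1.70000e-01 -9.90000e-01  1.20986e+03]
 [ 0.00000e+00  0.00000e+00  0.00000e+00  1.00000e+00]]
side [[-9.5000e-01 -2.2000e-01  2.1000e-01  3.3307e+02]
 [-3.0000e-01  6.8000e-01 -6.7000e-01  6.6000e+02]
 [ 0.0000e+00 -7.0000e-01 -7.1000e-01  7.1479e+02]
 [ 0.0000e+00  0.0000e+00  0.0000e+00  1.0000e+00]]
```

View pics/top.png

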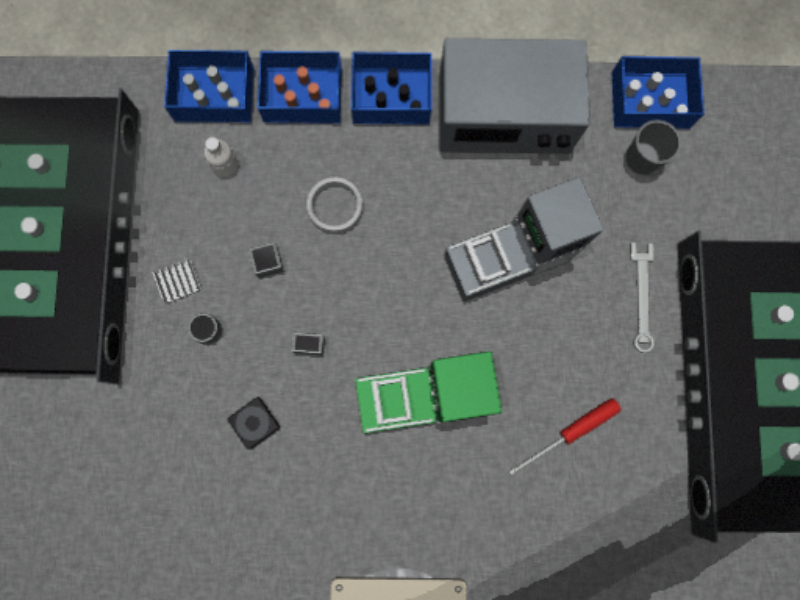

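View pics/side.png

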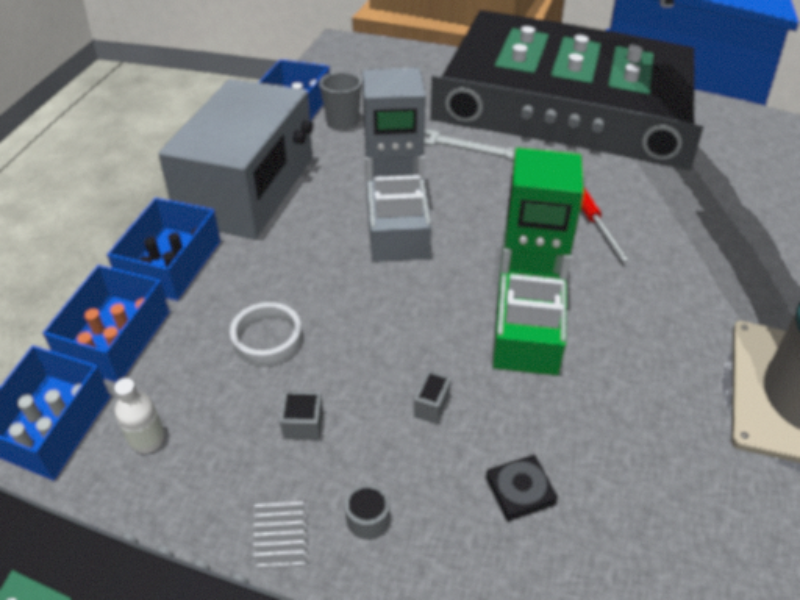

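The top view shows three module candidates: oblong at (308,344), square at (266,260) and round at (204,327). The oblong at (308,344) is the one that fits, being clearly longer than wide. The grey tester has its slide pocket at (490,257) and its housing at (562,217). The green look-alike at (400,400) stays untouched. The side view agrees: oblong at (433,395) and grey tester at (400,200).

```bash
cat > m.py <<'E'
from h import *
def rect(P):
    c,s,a=cv2.minAreaRect(P[:,:2].astype(np.float32)); return np.round(c,1),np.round(s,1),round(a,1),len(P)
if __name__=='__main__':
    d=dict(np.load('pics/top.npz'));W=cloud(d);k=0.64
    def win(x0,x1,y0,y1,lo,hi):
        P=W[int(y0*k):int(y1*k),int(x0*k):int(x1*k)].reshape(-1,3);return P[(P[:,2]>lo)&(P[:,2]<hi)]
    for n,b in dict(obl=(285,332,325,362),sq=(245,290,238,282),rd=(184,224,308,348)).items():
        P=win(*b,30,45);print(n,rect(P),P[:,2].mean())
    P=win(500,620,170,275,190,212);print('housing',rect(P),P[:,2].mean())
    P=win(440,540,215,310,52,66);print('deck',rect(P),np.median(P[:,2]))
    P=win(440,540,215,310,70,100);print('walls',rect(P))
    print(np.round(W[int(344*k),int(308*k)]),np.round(W[int(257*k),int(490*k)]))
    a=d['color'][...,::-1]
    A=cv2.resize(a[195:245,165:245],(640,400),interpolation=2);B=cv2.resize(a[110:195,280:390],(640,495),interpolation=2)
    s=dict(np.load('pics/side.npz'))['color'][...,::-1]
    C=cv2.resize(s[225:275,255:335],(400,250));B=cv2.resize(B,(400,310))
    A=cv2.resize(A,(400,250));o=np.zeros((560,800,3),np.uint8);o[:250,:400]=A;o[:250,400:]=C;o[250:,:400]=B
    o[250:,400:]=cv2.resize(s[40:170,220:290+50],(400,310))
    cv2.imwrite('pics/crop.png',o)
E
python3 m.py
```

```text
obl (array([456.6, 145.7]), array([43.8, 29.7]), 86.6, 223) 35.53731347239688
sq (array([589.7, 215.4]), array([44.6, 43. ]), 15.9, 302) 35.69391127178371
rd (array([478.2, 308.1]), array([42.2, 43.9]), 1.6, 280) 35.50741736202564
housing (array([ 623.9, -221.2]), array([83.8, 81.5]), 22.3, 1431) 199.18946174314542
deck (array([ 590.3, -137.9]), array([ 84.1, 122. ]), 21.9, 1318) 59.64549012038162
walls (array([ 592.6, -146.5]), array([82.6, 91.9]), 23.0, 361)
[455. 144.  35.] [ 592. -135.   56.]
```

View pics/crop.png

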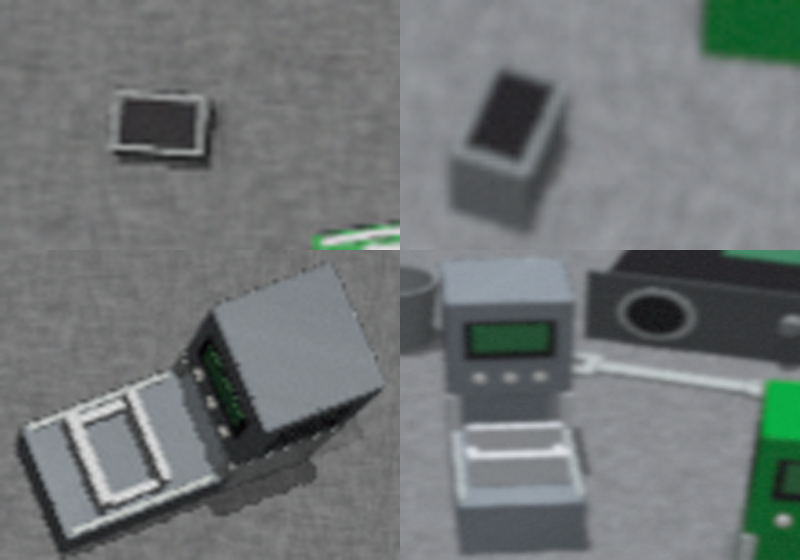

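The enlarged crop confirms the oblong block: top face about 30x44 mm at (457,146), long axis at 86.6°. It also confirms the grey tester, with yaw about -68° and pocket about (586,-128).

I'll rise first, detour around the testers, then turn above the module.

>>> {"name": "step_arm", "arguments": {"plan": [{"dz":-0.125,"gripper":1},{"dz":-0.125},{"dx":0.148,"dy":-0.081},{"dx":0.148,"dy":-0.081},{"dx":0.148,"dy":-0.081},{"dx":0.148,"dy":-0.081},{"dx":0.148,"dy":-0.081},{"dx":0.148,"dy":-0.081},{"dx":0.148,"dy":-0.081},{"dx":0.148,"dy":-0.081},{"dx":0.05,"dy":-0.16},{"dx":0.05,"dy":-0.16},{"dx":0.05,"dy":-0.16},{"dx":0.05,"dy":-0.16},{"dx":0.05,"dy":-0.16},{"dx":0.05,"dy":-0.16},{"dx":0.05,"dy":-0.16},{"dx":0.05,"dy":-0.16}]}}

```text
invalid input
```

>>> {"name": "step_arm", "arguments": {"plan": [{"az":-0.111},{"az":-0.111},{"az":-0.111},{"az":-0.111},{"az":-0.111},{"az":-0.111},{"az":-0.111},{"az":-0.111},{"az":-0.111},{"az":-0.111},{"az":-0.111},{"az":-0.111},{"az":-0.111},{"az":-0.111},{"az":-0.111},{}]}}

```text
invalid input
```

```bash
cat > rel.py <<'E'
from h import *
def rel(p,tilt=0,yaw=None):
    s=ctrl.read_state();M=R.from_euler('xyz',s['tool_rot'])
    d=M.inv().apply(np.array(p)-s['eef_pos']);o=f"shift mm {d.round(1)} units {(d/300).round(4)}"
    if yaw is not None:
        G=R.from_euler('xyz',[180,0,yaw],degrees=True)*R.from_euler('y',-tilt,degrees=True)
        v=(M.inv()*G).as_rotvec(degrees=True);o+=f" turn deg {v.round(2)} units {(v/90).round(4)}"
    print(o)
def st():
    s=ctrl.read_state();print(s['clock'],np.round(s['eef_pos'],1),np.degrees(s['tool_rot']).round(1),'F',np.round(s['force'],1),'w',round(s['width'],1),'g',s['gripper_force'],'q',np.round(s['qpos'],2))
E
python3 - <<'E'
from rel import *
from m import rect
st();d=snap('wrist');print(np.array(d['T_tool_cam']).round(2));W=cloud(d);cv2.imwrite('pics/w1.png',d['color'][...,::-1])
P=W.reshape(-1,3);P=P[(P[:,2]>28)&(P[:,2]<45)&(np.hypot(P[:,0]-457,P[:,1]-146)<45)]
print(len(P));print(rect(P),P[:,2].mean())
E
```

```text
0.1 [ 287.6 -582.3  226.3] [-179.9    0.    26.3] F [ 0.  -0.2 -0.5] w 85.6 g 0.0 q [ 1.05  0.63  0.04  1.52 -0.03  1.   -0.02]
[[ 0.0000e+00 -9.5000e-01 -3.1000e-01  7.8840e+01]
 [ 1.0000e+00  0.0000e+00 -0.0000e+00 -1.0000e-01]
 [ 0.0000e+00 -3.1000e-01  9.5000e-01 -1.4694e+02]
 [ 0.0000e+00  0.0000e+00  0.0000e+00  1.0000e+00]]
0
(array([0., 0.]), array([0., 0.]), 0.0, 0) nan<stdin>:5: RuntimeWarning: Mean of empty slice.
  ret = ret.dtype.type(ret / rcount)
```

The rows were refused as invalid, probably because each row needs every key. I'll test with a single full row.

>>> {"name": "step_arm", "arguments": {"plan": [{"dx":0,"dy":0,"dz":-0.125,"ax":0,"ay":0,"az":0,"gripper":1},{"dx":0,"dy":0,"dz":-0.125,"ax":0,"ay":0,"az":0,"gripper":1}]}}

```text
clock: 0.4
eef_pos: [287.7, -582.3, 302.2]
tool_rot: [-3.14, 0.0, 0.459]
force: [0.6, -0.5, -0.5]
width: 85.8
gripper_force: 0.0
```

>>> {"name": "step_arm", "arguments": {"plan": [{"dx":0.148,"dy":-0.081,"dz":0,"ax":0,"ay":0,"az":0,"gripper":1},{"dx":0.148,"dy":-0.081,"dz":0,"ax":0,"ay":0,"az":0,"gripper":1},{"dx":0.148,"dy":-0.081,"dz":0,"ax":0,"ay":0,"az":0,"gripper":1},{"dx":0.148,"dy":-0.081,"dz":0,"ax":0,"ay":0,"az":0,"gripper":1},{"dx":0.148,"dy":-0.081,"dz":0,"ax":0,"ay":0,"az":0,"gripper":1},{"dx":0.148,"dy":-0.081,"dz":0,"ax":0,"ay":0,"az":0,"gripper":1},{"dx":0.148,"dy":-0.081,"dz":0,"ax":0,"ay":0,"az":0,"gripper":1},{"dx":0.148,"dy":-0.081,"dz":0,"ax":0,"ay":0,"az":0,"gripper":1},{"dx":0.05,"dy":-0.16,"dz":0,"ax":0,"ay":0,"az":0,"gripper":1},{"dx":0.05,"dy":-0.16,"dz":0,"ax":0,"ay":0,"az":0,"gripper":1},{"dx":0.05,"dy":-0.16,"dz":0,"ax":0,"ay":0,"az":0,"gripper":1},{"dx":0.05,"dy":-0.16,"dz":0,"ax":0,"ay":0,"az":0,"gripper":1},{"dx":0.05,"dy":-0.16,"dz":0,"ax":0,"ay":0,"az":0,"gripper":1},{"dx":0.05,"dy":-0.16,"dz":0,"ax":0,"ay":0,"az":0,"gripper":1},{"dx":0.05,"dy":-0.16,"dz":0,"ax":0,"ay":0,"az":0,"gripper":1},{"dx":0.05,"dy":-0.16,"dz":0,"ax":0,"ay":0,"az":0,"gripper":1}]}}

```text
clock: 2.4
eef_pos: [457.3, 147.7, 302.1]
tool_rot: [3.141, -0.0, 0.459]
force: [1.2, 0.6, -0.4]
width: 85.5
gripper_force: 0.0
```

>>> {"name": "step_arm", "arguments": {"plan": [{"dx":0,"dy":0,"dz":0,"ax":0,"ay":0,"az":-0.111,"gripper":1},{"dx":0,"dy":0,"dz":0,"ax":0,"ay":0,"az":-0.111,"gripper":1},{"dx":0,"dy":0,"dz":0,"ax":0,"ay":0,"az":-0.111,"gripper":1},{"dx":0,"dy":0,"dz":0,"ax":0,"ay":0,"az":-0.111,"gripper":1},{"dx":0,"dy":0,"dz":0,"ax":0,"ay":0,"az":-0.111,"gripper":1},{"dx":0,"dy":0,"dz":0,"ax":0,"ay":0,"az":-0.111,"gripper":1},{"dx":0,"dy":0,"dz":0,"ax":0,"ay":0,"az":-0.111,"gripper":1},{"dx":0,"dy":0,"dz":0,"ax":0,"ay":0,"az":-0.111,"gripper":1},{"dx":0,"dy":0,"dz":0,"ax":0,"ay":0,"az":-0.111,"gripper":1},{"dx":0,"dy":0,"dz":0,"ax":0,"ay":0,"az":-0.111,"gripper":1},{"dx":0,"dy":0,"dz":0,"ax":0,"ay":0,"az":-0.111,"gripper":1},{"dx":0,"dy":0,"dz":0,"ax":0,"ay":0,"az":-0.111,"gripper":1},{"dx":0,"dy":0,"dz":0,"ax":0,"ay":0,"az":-0.111,"gripper":1},{"dx":0,"dy":0,"dz":0,"ax":0,"ay":0,"az":-0.111,"gripper":1},{"dx":0,"dy":0,"dz":0,"ax":0,"ay":0,"az":-0.111,"gripper":1},{"dx":0,"dy":0,"dz":0,"ax":0,"ay":0,"az":0,"gripper":1}]}}

```text
clock: 4.4
eef_pos: [457.7, 146.0, 301.9]
tool_rot: [3.141, -0.001, 3.072]
force: [0.7, 0.3, -0.1]
width: 85.4
gripper_force: 0.0
```

```bash
python3 - <<'E'
from rel import *
from m import rect
st();d=snap('wrist');W=cloud(d);cv2.imwrite('pics/w1.png',d['color'][...,::-1])
P=W.reshape(-1,3);P=P[(P[:,2]>28)&(P[:,2]<45)&(np.hypot(P[:,0]-457,P[:,1]-146)<45)]
print(len(P));print(rect(P),P[:,2].mean())
rel([457,146,120],0,176.6)
E
```

```text
4.4 [457.7 146.  301.9] [180.  -0. 176.] F [ 0.7  0.3 -0.1] w 85.4 g 0.0 q [ 0.17  0.37 -0.74  1.86  0.29  1.03  0.82]
577
(array([454. , 145.5]), array([44.4, 29.7]), 86.0, 577) 35.93607204054561
shift mm [  0.7  -0.  181.9] units [ 2.200e-03 -1.000e-04  6.065e-01] turn deg [-0.   -0.02 -0.67] units [-0.     -0.0003 -0.0075]
```

>>> {"name": "step_arm", "arguments": {"plan": [{"dx":0.008,"dy":0,"dz":0.15,"ax":0,"ay":0,"az":0,"gripper":1},{"dx":0,"dy":0,"dz":0.15,"ax":0,"ay":0,"az":0,"gripper":1},{"dx":0,"dy":0,"dz":0.15,"ax":0,"ay":0,"az":0,"gripper":1},{"dx":0,"dy":0,"dz":0.15,"ax":0,"ay":0,"az":0,"gripper":1},{"dx":0,"dy":0,"dz":0.14,"ax":0,"ay":0,"az":0,"gripper":1},{"dx":0,"dy":0,"dz":0.08,"ax":0,"ay":0,"az":0,"gripper":1},{"dx":0,"dy":0,"dz":0.063,"ax":0,"ay":0,"az":0,"gripper":1},{"dx":0,"dy":0,"dz":0,"ax":0,"ay":0,"az":0,"gripper":1}]}}

```text
clock: 5.45
eef_pos: [454.7, 146.1, 36.2]
tool_rot: [-3.14, -0.002, 3.072]
force: [0.6, -0.8, -0.1]
width: 85.6
gripper_force: 0.0
```

>>> {"name": "step_arm", "arguments": {"plan": [{"dx":0,"dy":0,"dz":0,"ax":0,"ay":0,"az":0,"gripper":0.3},{"dx":0,"dy":0,"dz":0,"ax":0,"ay":0,"az":0,"gripper":0.3},{"dx":0,"dy":0,"dz":0,"ax":0,"ay":0,"az":0,"gripper":0.3},{"dx":0,"dy":0,"dz":0,"ax":0,"ay":0,"az":0,"gripper":0.3},{"dx":0,"dy":0,"dz":0,"ax":0,"ay":0,"az":0,"gripper":0.3}]}}

```text
clock: 6.08
eef_pos: [455.5, 146.4, 37.4]
tool_rot: [3.141, 0.0, 3.074]
force: [0.3, 0.5, -0.1]
width: 25.7
gripper_force: 0.0
```

The fingers closed to 25.7 mm without gripping anything, so I'll look before moving.

```bash
python3 - <<'E'
from rel import *
st();d=snap('wrist');e=snap('side')
o=np.zeros((384,800,3),np.uint8);o[:, :400]=cv2.resize(d['color'],(400,384));o[:,400:]=cv2.resize(e['color'][190:310,210:335],(400,384))
cv2.imwrite('pics/g1.png',o[...,::-1])
E
```

```text
6.075 [455.5 146.4  37.4] [180.    0.  176.1] F [ 0.3  0.5 -0.1] w 25.7 g 0.0 q [-0.11  0.74 -0.39  2.13  0.72  0.4   0.43]
```

View pics/g1.png

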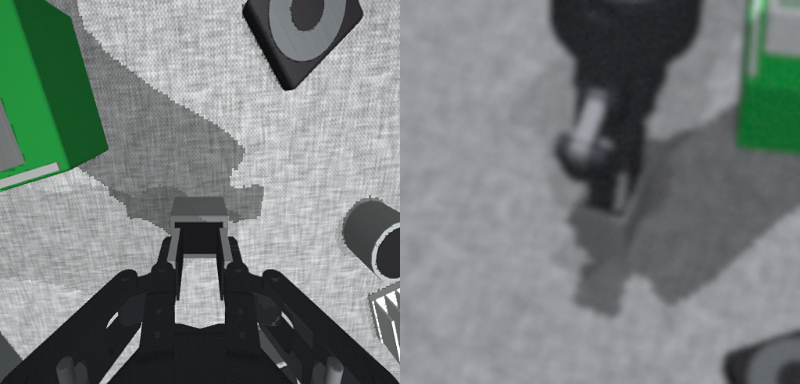

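```bash
python3 - <<'E'
from rel import *
d=snap('wrist');e=snap('top');W=cloud(d)
a=cv2.resize(d['color'][180:320,190:330],(560,560),interpolation=2)
b=cv2.resize(e['color'][190:250,165:225],(240,240),interpolation=2)
o=np.zeros((560,800,3),np.uint8);o[:,:560]=a;o[:240,560:]=b
cv2.imwrite('pics/g2.png',o[...,::-1])
for r in range(190,270,8): print(r,[tuple(np.round(W[r,c]).tolist()) for c in (225,240,256,270,285)])
E
```

```text
190 [(434.0, 125.0, -1.0), (435.0, 136.0, -0.0), (436.0, 148.0, 0.0), (437.0, 158.0, -1.0), (437.0, 169.0, -0.0)]
198 [(438.0, 125.0, 6.0), (439.0, 136.0, 6.0), (440.0, 148.0, 6.0), (440.0, 158.0, 5.0), (441.0, 168.0, 5.0)]
206 [(438.0, 127.0, 22.0), (439.0, 137.0, 20.0), (440.0, 147.0, 21.0), (440.0, 157.0, 21.0), (441.0, 167.0, 21.0)]
214 [(439.0, 128.0, 34.0), (439.0, 138.0, 34.0), (440.0, 147.0, 34.0), (441.0, 156.0, 33.0), (441.0, 165.0, 34.0)]
222 [(442.0, 128.0, 37.0), (443.0, 137.0, 36.0), (444.0, 147.0, 37.0), (444.0, 156.0, 38.0), (445.0, 165.0, 37.0)]
230 [(442.0, 130.0, 49.0), (449.0, 137.0, 36.0), (449.0, 147.0, 36.0), (450.0, 155.0, 36.0), (444.0, 164.0, 49.0)]
238 [(442.0, 131.0, 58.0), (455.0, 136.0, 36.0), (455.0, 146.0, 37.0), (456.0, 155.0, 36.0), (444.0, 163.0, 57.0)]
246 [(442.0, 131.0, 66.0), (460.0, 136.0, 37.0), (460.0, 146.0, 37.0), (461.0, 155.0, 36.0), (444.0, 162.0, 66.0)]
254 [(442.0, 132.0, 74.0), (466.0, 135.0, 36.0), (466.0, 146.0, 37.0), (467.0, 155.0, 37.0), (444.0, 161.0, 74.0)]
262 [(443.0, 133.0, 79.0), (496.0, 131.0, -0.0), (497.0, 144.0, -1.0), (496.0, 155.0, 2.0), (446.0, 160.0, 78.0)]
```

View pics/g2.png

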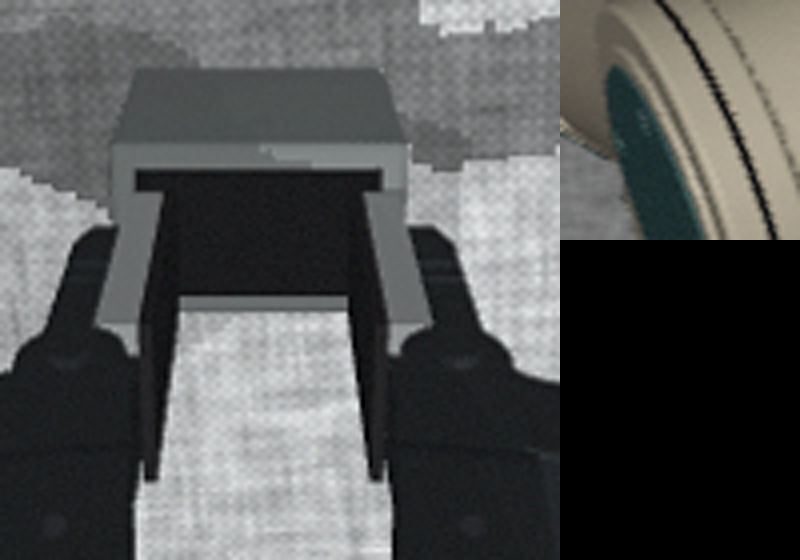

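The view shows the fingers standing above the module's top face: pad tips at crop (140,190) and (385,190), about z≈46 by range, with the block still in place beneath. So the tips sit about 9 mm behind the TCP rather than 22 mm ahead. I'll reopen to the partial width needed and measure the tips again.

>>> {"name": "step_arm", "arguments": {"plan": [{"dx":0,"dy":0,"dz":0,"ax":0,"ay":0,"az":0,"gripper":0.7},{"dx":0,"dy":0,"dz":0,"ax":0,"ay":0,"az":0,"gripper":0.7},{"dx":0,"dy":0,"dz":0,"ax":0,"ay":0,"az":0,"gripper":0.7},{"dx":0,"dy":0,"dz":0,"ax":0,"ay":0,"az":0,"gripper":0.7}]}}

```text
clock: 6.78
eef_pos: [455.4, 146.4, 37.2]
tool_rot: [3.142, 0.0, 3.074]
force: [0.5, -0.1, -0.2]
width: 59.7
gripper_force: 0.0
```

```bash
python3 - <<'E'
from rel import *
from m import rect
st();d=snap('wrist');W=cloud(d)
P=W.reshape(-1,3);M=P[(P[:,2]>30)&(P[:,2]<41)&(np.hypot(P[:,0]-455,P[:,1]-146)<45)];print(rect(M),M[:,2].mean())
s=ctrl.read_state()
F=P[(abs(P[:,0]-443)<4)&(abs(P[:,1]-146)<60)&(P[:,2]>8)]
for lo in range(8,90,4):
    q=F[(F[:,2]>=lo)&(F[:,2]<lo+4)];print(lo,len(q),np.round(sorted(q[:,1])[::max(1,len(q)//6)]) if len(q) else '')
cv2.imwrite('pics/g3.png',cv2.resize(d['color'][170:350,140:380,::-1],(800,600)))
E
```

```text
6.775 [455.4 146.4  37.2] [180.    0.  176.1] F [ 0.5 -0.1 -0.2] w 59.7 g 0.0 q [-0.11  0.75 -0.39  2.13  0.72  0.4   0.43]
(array([454.2, 145.4]), array([46.1, 30.6]), 86.2, 3323) 36.06811603710896
8 96 [130. 140. 146. 152. 158. 163.]
12 107 [129. 139. 145. 151. 156. 161. 167.]
16 117 [127. 139. 146. 152. 157. 162. 168.]
20 125 [128. 140. 144. 149. 156. 161. 167.]
24 129 [128. 140. 146. 152. 157. 163. 168.]
28 144 [129. 139. 145. 151. 157. 163.]
32 446 [123. 132. 141. 148. 155. 162. 169.]
36 506 [124. 131. 137. 144. 151. 159. 168.]
40 0 
44 1 [177.]
48 48 [111. 114. 117. 117. 177. 180.]
52 118 [104. 111. 114. 117. 177. 180. 183.]
56 152 [103. 107. 113. 116. 177. 180. 183.]
60 160 [103. 107. 112. 116. 117. 179. 183.]
64 183 [104. 107. 113. 117. 177. 180. 183.]
68 186 [103. 107. 113. 116. 117. 180.]
72 212 [103. 106. 112. 116. 177. 180. 183.]
76 213 [103. 111. 114. 117. 177. 180. 183.]
80 236 [110. 113. 115. 117. 177. 180. 183.]
84 193 [100. 112. 114. 115. 177. 182. 189.]
88 328 [ 88.  99. 105. 114. 181. 185. 203.]
```

View pics/g3.png

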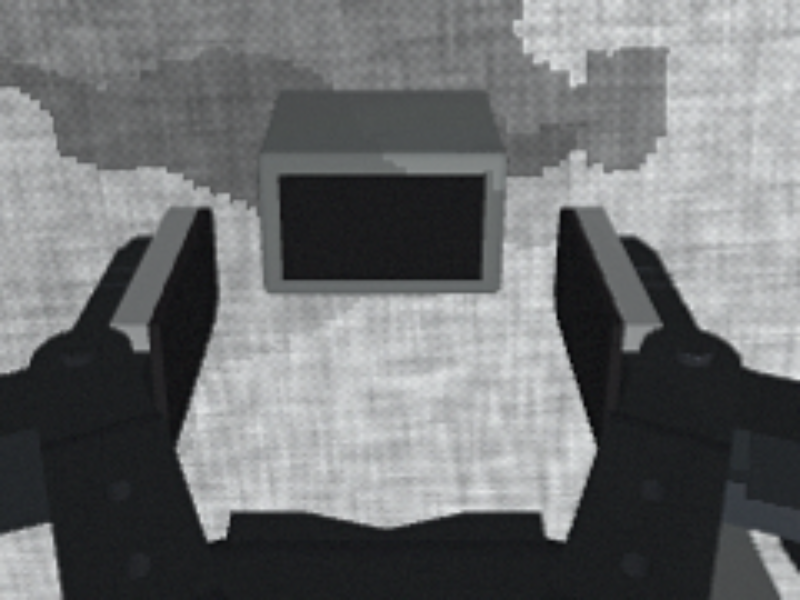

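The open fingers at crop (185,210) and (590,210) straddle the block at (382,220), with tips at z≈49. I need to go about 31 mm lower and re-centre by about 1 mm.

>>> {"name": "step_arm", "arguments": {"plan": [{"dx":0.004,"dy":-0.004,"dz":0.06,"ax":0,"ay":0,"az":0,"gripper":0.75},{"dx":0,"dy":0,"dz":0.044,"ax":0,"ay":0,"az":0,"gripper":0.75},{"dx":0,"dy":0,"dz":0,"ax":0,"ay":0,"az":0,"gripper":0.4},{"dx":0,"dy":0,"dz":0,"ax":0,"ay":0,"az":0,"gripper":0.3},{"dx":0,"dy":0,"dz":0,"ax":0,"ay":0,"az":0,"gripper":0.3},{"dx":0,"dy":0,"dz":0,"ax":0,"ay":0,"az":0,"gripper":0.3},{"dx":0,"dy":0,"dz":0,"ax":0,"ay":0,"az":0,"gripper":0.3}]}}

```text
clock: 7.7
eef_pos: [454.2, 145.3, 6.1]
tool_rot: [3.141, 0.0, 3.074]
force: [-0.5, 0.2, -1.1]
width: 45.5
gripper_force: 61.8
```

Gripped at 45.5 mm. Now lift, carry to above the pocket and turn to the tester's yaw.

>>> {"name": "step_arm", "arguments": {"plan": [{"dx":0,"dy":0,"dz":-0.1,"ax":0,"ay":0,"az":0,"gripper":0.3},{"dx":0,"dy":0,"dz":-0.16,"ax":0,"ay":0,"az":0,"gripper":0.3},{"dx":0,"dy":0,"dz":-0.16,"ax":0,"ay":0,"az":0,"gripper":0.3},{"dx":0,"dy":0,"dz":-0.16,"ax":0,"ay":0,"az":0,"gripper":0.3},{"dx":0,"dy":0,"dz":-0.16,"ax":0,"ay":0,"az":0,"gripper":0.3},{"dx":0,"dy":0,"dz":-0.06,"ax":0,"ay":0,"az":0,"gripper":0.3},{"dx":-0.0835,"dy":-0.1463,"dz":0,"ax":0,"ay":0,"az":0,"gripper":0.3},{"dx":-0.0835,"dy":-0.1463,"dz":0,"ax":0,"ay":0,"az":0,"gripper":0.3},{"dx":-0.0835,"dy":-0.1463,"dz":0,"ax":0,"ay":0,"az":0,"gripper":0.3},{"dx":-0.0835,"dy":-0.1463,"dz":0,"ax":0,"ay":0,"az":0,"gripper":0.3},{"dx":-0.0835,"dy":-0.1463,"dz":0,"ax":0,"ay":0,"az":0,"gripper":0.3},{"dx":-0.0835,"dy":-0.1463,"dz":0,"ax":0,"ay":0,"az":0,"gripper":0.3},{"dx":0,"dy":0,"dz":0,"ax":0,"ay":0,"az":0.102,"gripper":0.3},{"dx":0,"dy":0,"dz":0,"ax":0,"ay":0,"az":0.102,"gripper":0.3},{"dx":0,"dy":0,"dz":0,"ax":0,"ay":0,"az":0.102,"gripper":0.3},{"dx":0,"dy":0,"dz":0,"ax":0,"ay":0,"az":0.102,"gripper":0.3},{"dx":0,"dy":0,"dz":0,"ax":0,"ay":0,"az":0.102,"gripper":0.3},{"dx":0,"dy":0,"dz":0,"ax":0,"ay":0,"az":0.102,"gripper":0.3},{"dx":0,"dy":0,"dz":0,"ax":0,"ay":0,"az":0.102,"gripper":0.3},{"dx":0,"dy":0,"dz":0,"ax":0,"ay":0,"az":0,"gripper":0.3}]}}

```text
clock: 10.2
eef_pos: [586.0, -127.5, 245.9]
tool_rot: [-3.141, 0.0, 1.954]
force: [-1.3, -0.3, -1.0]
width: 44.9
gripper_force: 62.0
```

```bash
python3 - <<'E'
from rel import *
from m import rect
st();d=snap('wrist');W=cloud(d);np.savez('pics/w2',W=W,c=d['color'])
s=ctrl.read_state()
P=W.reshape(-1,3)
M=P[(abs(P[:,2]-(s['eef_pos'][2]+30))<4)&(np.hypot(P[:,0]-s['eef_pos'][0],P[:,1]-s['eef_pos'][1])<30)];print('mod top',rect(M),M[:,2].mean() if len(M) else 0)
cv2.imwrite('pics/w2.png',cv2.resize(d['color'][...,::-1],(800,600)))
E
```

```text
10.2 [ 586.  -127.5  245.9] [-180.    0.  112.] F [-1.3 -0.3 -1. ] w 44.9 g 61.98311805725098 q [ 0.41  0.56 -0.38  1.63  0.24  1.    0.33]
mod top (array([ 586.7, -129.3]), array([55.6, 30.5]), 21.9, 4899) 276.43000811087376
```

View pics/w2.png

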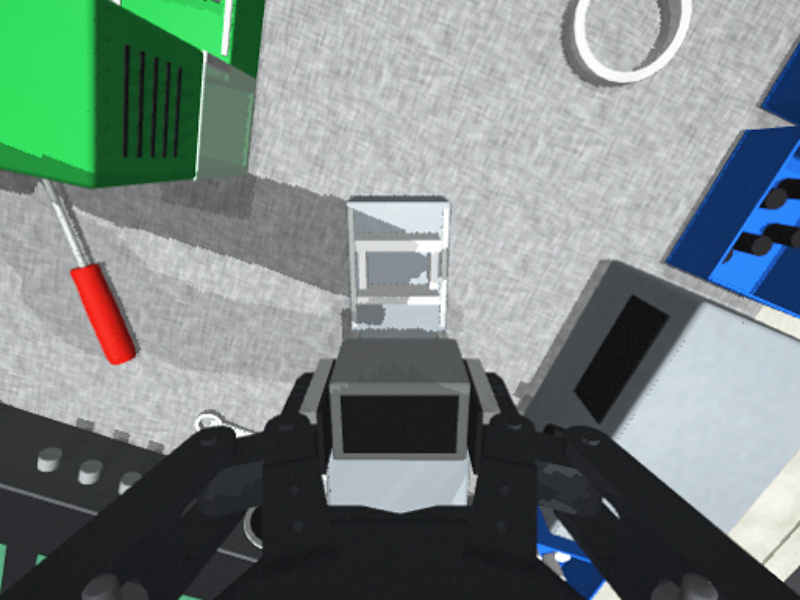

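The held module at (400,425) is level. The pocket is visible at (400,268), with the push plate at (400,240), the far wall at (400,298) and the mouth below. I'll fit the pocket walls in this frame, so that module and pocket share one calibration.

```bash
python3 - <<'E'
from rel import *
from m import rect
z=np.load('pics/w2.npz');W=z['W'];P=W.reshape(-1,3);P=P[np.isfinite(P).all(1)]
def tf(P,a=-68,o=(586,-128)):
    a=np.radians(a);d=P[:,:2]-o;return np.c_[d@[np.cos(a),np.sin(a)],d@[-np.sin(a),np.cos(a)],P[:,2]]
Q=tf(P);Q=Q[(abs(Q[:,0])<70)&(abs(Q[:,1])<60)]
D=P[(abs(P[:,2]-60)<3)&(np.hypot(P[:,0]-586,P[:,1]+128)<70)]
def pc(q): return np.percentile(q,[1,5,50,95,99]).round(1)
hi=Q[(Q[:,2]>88)&(Q[:,2]<98)]
for n,q in(('plate',hi[hi[:,0]<0]),('far',hi[hi[:,0]>0])): print(n,len(q),pc(q[:,0]),pc(q[:,1]),pc(q[:,2]), 'slope deg',np.degrees(np.arctan(np.polyfit(q[:,1],q[:,0],1)[0])).round(2))
sw=Q[(Q[:,2]>70)&(Q[:,2]<76)&(abs(Q[:,0])<12)]
for sg in(1,-1):
    q=sw[sw[:,1]*sg>0];print('side',sg,len(q),pc(q[:,1]))
k=Q[(abs(Q[:,2]-60)<2.5)&(abs(Q[:,0])<25)&(abs(Q[:,1])<30)];print('floor',pc(k[:,0]),pc(k[:,1]),np.median(k[:,2]))
dk=Q[(abs(Q[:,2]-60)<3)];print('deck',pc(dk[:,0]),pc(dk[:,1]))
# module black patch / top edges
T=tf(P[(abs(P[:,2]-276.4)<3)&(np.hypot(P[:,0]-586,P[:,1]+128)<27)]);c=T[abs(T[:,1])<8];print('module x',pc(c[:,0]))
F=tf(P[(P[:,2]>250)&(P[:,2]<272)&(np.hypot(P[:,0]-586,P[:,1]+128)<60)])
for sg in(1,-1):
    q=F[(F[:,1]*sg>18)&(F[:,1]*sg<45)];print('finger',sg,pc(q[:,1]),pc(q[:,0]))
fr=tf(P[(P[:,2]>246)&(P[:,2]<270)&(np.hypot(P[:,0]-586,P[:,1]+128)<32)]);fr=fr[(fr[:,0]<-8)];print('front face',pc(fr[:,0]),pc(fr[:,1]),pc(fr[:,2]))
E
```

```text
plate 444 [-25.  -24.8 -21.4 -17.  -16.8] [-33.5 -31.1  -2.2  26.   29.2] [90.3 91.2 92.9 94.2 94.7] slope deg -0.09
far 307 [17.8 18.  20.1 23.1 23.3] [-32.6 -30.1  -1.6  25.8  28.3] [88.1 88.4 92.6 93.7 94.7] slope deg -0.05
side 1 96 [23.3 23.3 26.2 29.1 29.2]
side -1 97 [-33.6 -33.  -30.3 -27.7 -27.6]
floor [-8.8 -7.7  4.4 16.8 18. ] [-27.6 -25.2  -1.7  21.3  22.9] 59.978599145988625
deck [-48.7 -45.3   5.3  62.   67.3] [-42.8 -39.9  -1.7  35.6  38.5]
module x [-13.4 -12.7  -0.5  14.3  15.7]
finger 1 [18.1 18.6 24.9 34.  34.9] [-13.5 -13.3 -11.7  -7.3  -6.9]
finger -1 [-36.6 -35.7 -25.6 -18.7 -18.1] [-13.5 -13.4 -11.8  -7.4  -7. ]
front face [-13.6 -13.5 -12.9 -11.5 -11.2] [-29.  -25.9  -0.7  24.3  27.5] [246.4 247.9 260.4 269.  269.8]
```

>>> {"name": "step_arm", "arguments": {"plan": [{"dx":0.0027,"dy":-0.0047,"dz":0.1,"ax":0,"ay":0,"az":0,"gripper":0.3},{"dx":0,"dy":0,"dz":0.12,"ax":0,"ay":0,"az":0,"gripper":0.3},{"dx":0,"dy":0,"dz":0.12,"ax":0,"ay":0,"az":0,"gripper":0.3},{"dx":0,"dy":0,"dz":0.08,"ax":0,"ay":0,"az":0,"gripper":0.3},{"dx":0,"dy":0,"dz":0.027,"ax":0,"ay":0,"az":0,"gripper":0.3},{"dx":0,"dy":0,"dz":0,"ax":0,"ay":0,"az":0,"gripper":0.3}]}}

```text
clock: 11.0
eef_pos: [584.8, -127.3, 111.9]
tool_rot: [-3.142, -0.0, 1.954]
force: [-0.1, 0.7, -1.1]
width: 44.9
gripper_force: 62.0
```

```bash
python3 - <<'E'
from rel import *
st();d=snap('wrist');W=cloud(d);np.savez('pics/w3',W=W,c=d['color']);P=W.reshape(-1,3);P=P[np.isfinite(P).all(1)]
a=np.radians(-68);e=P[:,:2]-(586,-128);Q=np.c_[e@[np.cos(a),np.sin(a)],e@[-np.sin(a),np.cos(a)],P[:,2]]
Q=Q[(abs(Q[:,0])<70)&(abs(Q[:,1])<60)]
def pc(q): return len(q),np.percentile(q,[0,1,5,50,95,99,100]).round(1) if len(q) else ''
h=Q[(abs(Q[:,2]-93)<2.5)&(Q[:,0]<-10)];print('plate top',pc(h[:,0]),pc(h[:,1]))
s=Q[(abs(Q[:,2]-73)<2.5)&(abs(Q[:,1])>20)&(abs(Q[:,1])<36)];print('sides +',pc(s[s[:,1]>0][:,1]),'-',pc(s[s[:,1]<0][:,1]))
dk=Q[(abs(Q[:,2]-60)<2.5)];print('deck',pc(dk[:,0]),pc(dk[:,1]))
zt=ctrl.read_state()['eef_pos'][2]
f=Q[(Q[:,2]>zt-2)&(Q[:,2]<zt+8)&(Q[:,0]<-9)&(Q[:,0]>-20)&(abs(Q[:,1])<27)];print('mod front',pc(f[:,0]),pc(f[:,1]),pc(f[:,2]))
f=Q[(abs(Q[:,2]-zt-30.5)<2)&(abs(Q[:,1])<10)];print('mod top x',pc(f[:,0]))
cv2.imwrite('pics/w3.png',cv2.resize(d['color'][60:330,120:392,::-1],(600,596)))
E
```

```text
11.0 [ 584.8 -127.3  111.9] [-180.    -0.   111.9] F [-0.1  0.7 -1.1] w 44.9 g 61.99877142906189 q [ 0.37  0.72 -0.32  1.76  0.32  0.71  0.26]
plate top (1218, array([-25.2, -25. , -24.7, -21. , -16.9, -16.6, -16.3])) (1218, array([-33.7, -33.2, -30.8,  -2.3,  26.1,  28.6,  29.2]))
sides + (166, array([20.1, 20.5, 23.1, 26.6, 29.2, 29.3, 29.4])) - (186, array([-33.7, -33.6, -33.3, -30.6, -23.2, -21.1, -20.5]))
deck (4930, array([-49.5, -48.8, -47.5, -31.4,   7. ,  15.2,  18.7])) (4930, array([-43.8, -43. , -40.4,  -2.3,  35.9,  38.5,  39.3]))
mod front (564, array([-14.4, -14.2, -14.1, -13.6, -13.2, -13. , -11.2])) (564, array([-24.4, -23.9, -22.1,  -2.3,  18.1,  20.1,  23.8])) (564, array([110.6, 110.7, 111.1, 115.7, 120.1, 120.5, 120.6]))
mod top x (1928, array([-14.2, -13.6, -12.7,  -0.5,  13.8,  15.2,  16. ]))
```

View pics/w3.png

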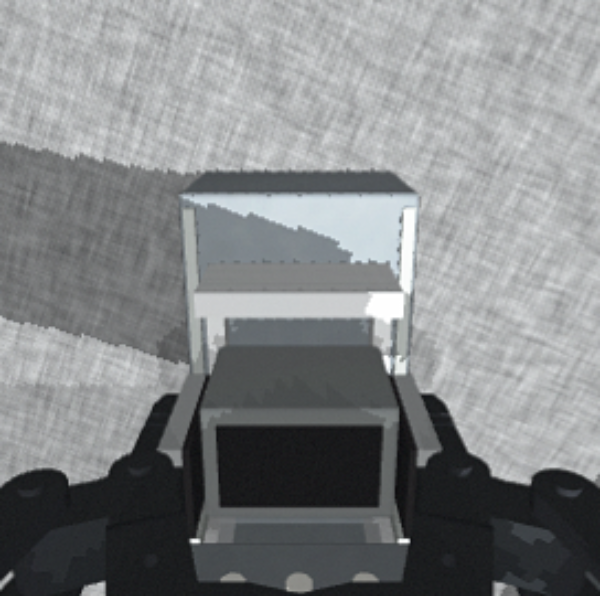

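The view shows the module front at (300,380) centred over the pocket between side walls (215,340) and (390,340). Measured offsets are within 0.5 mm, so I'll lower and then release.

>>> {"name": "step_arm", "arguments": {"plan": [{"dx":0.0015,"dy":0,"dz":0.04,"ax":0,"ay":0,"az":0,"gripper":0.3},{"dx":0,"dy":0,"dz":0.04,"ax":0,"ay":0,"az":0,"gripper":0.3},{"dx":0,"dy":0,"dz":0.03,"ax":0,"ay":0,"az":0,"gripper":0.3},{"dx":0,"dy":0,"dz":0.025,"ax":0,"ay":0,"az":0,"gripper":0.3},{"dx":0,"dy":0,"dz":0.015,"ax":0,"ay":0,"az":0,"gripper":0.3},{"dx":0,"dy":0,"dz":0,"ax":0,"ay":0,"az":0,"gripper":0.3}]}}

```text
clock: 11.8
eef_pos: [584.8, -126.9, 67.0]
tool_rot: [3.141, 0.0, 1.953]
force: [0.8, -0.1, -1.5]
width: 44.9
gripper_force: 62.0
```

>>> {"name": "step_arm", "arguments": {"plan": [{"dx":0,"dy":0,"dz":0.003,"ax":0,"ay":0,"az":0,"gripper":0.3},{"dx":0,"dy":0,"dz":0,"ax":0,"ay":0,"az":0,"gripper":0.58},{"dx":0,"dy":0,"dz":0,"ax":0,"ay":0,"az":0,"gripper":0.66},{"dx":0,"dy":0,"dz":0,"ax":0,"ay":0,"az":0,"gripper":0.66},{"dx":0,"dy":0,"dz":0,"ax":0,"ay":0,"az":0,"gripper":0.66}]}}

```text
clock: 12.42
eef_pos: [584.6, -126.9, 65.9]
tool_rot: [-3.142, -0.0, 1.953]
force: [0.2, 0.4, -0.4]
width: 56.2
gripper_force: 0.0
```

>>> {"name": "step_arm", "arguments": {"plan": [{"dx":0,"dy":0,"dz":-0.06,"ax":0,"ay":0,"az":0,"gripper":0.66},{"dx":0,"dy":0,"dz":-0.1,"ax":0,"ay":0,"az":0,"gripper":0.66},{"dx":0,"dy":0,"dz":-0.15,"ax":0,"ay":0,"az":0,"gripper":0.66},{"dx":0,"dy":0,"dz":-0.15,"ax":0,"ay":0,"az":0,"gripper":0.66},{"dx":0,"dy":0,"dz":0,"ax":0,"ay":0,"az":0,"gripper":0.66}]}}

```text
clock: 13.05
eef_pos: [587.5, -127.0, 209.2]
tool_rot: [3.134, 0.005, 1.953]
force: [0.1, -0.5, -0.3]
width: 56.4
gripper_force: 0.0
```

```bash
python3 - <<'E'
from rel import *
from m import rect
st();d=snap('wrist');W=cloud(d);P=W.reshape(-1,3);P=P[np.isfinite(P).all(1)]
a=np.radians(-68);e=P[:,:2]-(586,-128);Q=np.c_[e@[np.cos(a),np.sin(a)],e@[-np.sin(a),np.cos(a)],P[:,2]]
Q=Q[(abs(Q[:,0])<35)&(abs(Q[:,1]+2)<35)]
h=Q[(Q[:,2]>90)&(abs(Q[:,2]-96)<7)]
m=h[(abs(h[:,0])<12)&(h[:,2]<105)];A=np.c_[m[:,:2],np.ones(len(m))];c=np.linalg.lstsq(A,m[:,2],rcond=None)[0]
print('top z',np.median(m[:,2]),'tilt',np.degrees(c[:2]).round(2),'y ext',np.percentile(m[:,1],[1,99]).round(1),'plate x',h[:,0].min().round(1))
cv2.imwrite('pics/w4.png',cv2.resize(d['color'][100:330,120:392,::-1],(600,507)))
E
```

```text
13.05 [ 587.5 -127.   209.2] [179.5   0.3 111.9] F [ 0.1 -0.5 -0.3] w 56.4 g 0.0 q [ 0.4   0.59 -0.37  1.68  0.26  0.91  0.31]
top z 96.41259529560745 tilt [0.45 0.01] y ext [-24.2  20.6] plate x -25.2
```

View pics/w4.png

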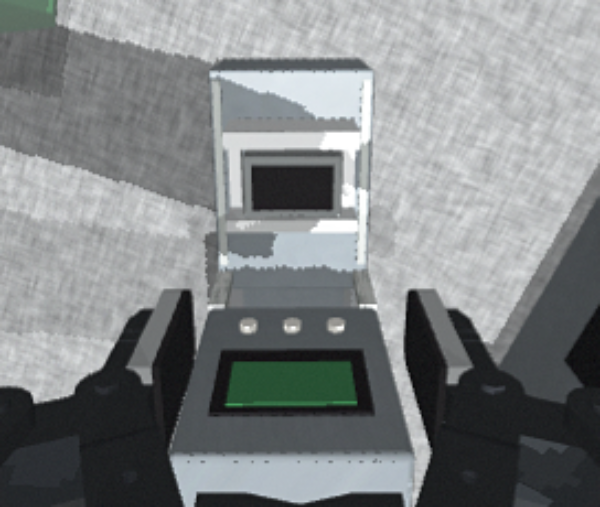

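The module sits flat in the pocket at (293,187): top z≈96, tilt under 0.5°, slide still out. Next I'll back off towards -x of the tester, shut the fingers, lean 40° and measure the fingertips.

>>> {"name": "step_arm", "arguments": {"plan": [{"dx":0.122,"dy":-0.01,"dz":0,"ax":0,"ay":0,"az":0,"gripper":0},{"dx":0.122,"dy":0,"dz":0,"ax":0,"ay":0,"az":0,"gripper":0},{"dx":0.122,"dy":0,"dz":0,"ax":0,"ay":0,"az":0,"gripper":0},{"dx":0,"dy":0,"dz":0,"ax":0,"ay":-0.111,"az":0,"gripper":0},{"dx":0,"dy":0,"dz":0,"ax":0,"ay":-0.111,"az":0,"gripper":0},{"dx":0,"dy":0,"dz":0,"ax":0,"ay":-0.111,"az":0,"gripper":0},{"dx":0,"dy":0,"dz":0,"ax":0,"ay":-0.111,"az":0,"gripper":0},{"dx":0,"dy":0,"dz":0,"ax":0,"ay":0,"az":0,"gripper":0}]}}

```text
clock: 14.1
eef_pos: [539.5, -20.5, 201.3]
tool_rot: [-3.134, 0.696, 1.969]
force: [-0.5, -0.2, 0.9]
width: 0.1
gripper_force: 0.0
```

```bash
cat > tip.py <<'E'
from rel import *
def T(p):
    a=np.radians(-68);e=np.asarray(p)[...,:2]-np.array([584.2,-129.4]);return np.stack([e@[np.cos(a),np.sin(a)],e@[-np.sin(a),np.cos(a)],np.asarray(p)[...,2]],-1)
if __name__=='__main__':
    st();s=ctrl.read_state();d=snap('wrist');W=cloud(d);print('TCP tester',T(s['eef_pos']).round(1))
    M=R.from_euler('xyz',s['tool_rot']).as_matrix();L=(W-s['eef_pos'])@M
    print('axes z',T(np.array([584.2,-129.4,0])+M[:,2]).round(3))
    f=L[(abs(L[...,1])<22)&(abs(L[...,0])<25)&(L[...,2]<5)&(L[...,2]>-60)]
    for lo in range(-60,6,4):
        q=f[(f[:,2]>=lo)&(f[:,2]<lo+4)]
        if len(q):print(lo,len(q),'x',np.percentile(q[:,0],[1,50,99]).round(1),'y',np.percentile(q[:,1],[1,99]).round(1))
    cv2.imwrite('pics/w5.png',cv2.resize(d['color'][...,::-1],(800,600)))
E
python3 tip.py
```

```text
14.1 [539.5 -20.5 201.3] [-179.6   39.9  112.8] F [-0.5 -0.2  0.9] w 0.1 g 0.0 q [-0.51  0.58  0.09  2.06  0.96  0.83 -0.83]
TCP tester [-117.8   -0.6  201.3]
axes z [ 0.641  0.002 -0.767]
-60 777 x [-8.6 11.6 12.9] y [-21.9  21.6]
-56 741 x [-9.6 11.6 13. ] y [-21.4  21.5]
-52 668 x [-10.   11.8  14.2] y [-21.4  20.4]
-48 301 x [-6.8 11.7 13.9] y [-20.9  18.7]
-44 400 x [-10.3   6.8  12.1] y [-9.4  8.2]
-40 145 x [ 7.3 11.  11.9] y [-11.3  11.9]
-36 236 x [ 6.5  7.7 11.7] y [-14.5  12.4]
-32 221 x [ 6.5 10.5 11.7] y [-14.4  12.1]
-28 218 x [ 6.4  7.7 11.8] y [-14.3  12.3]
-24 180 x [ 6.5  7.5 11.8] y [-14.3  12.1]
-20 176 x [ 6.5 10.5 11.8] y [-14.5  12.3]
-16 160 x [ 6.6 10.5 11.8] y [-13.8  12. ]
-12 90 x [ 6.5 10.9 11.6] y [-12.3  10.6]
```

The shut fingertips sit at tool z≈-9 with the lean at 39.9°, so the leading corner is at TCP+(2.3, 13.6) mm in tester x,z. I'll descend and come up to just short of the push plate.

>>> {"name": "step_arm", "arguments": {"plan": [{"dx":0.0576,"dy":0.005,"dz":0.069,"ax":0,"ay":0,"az":0,"gripper":0},{"dx":0.0576,"dy":0,"dz":0.069,"ax":0,"ay":0,"az":0,"gripper":0},{"dx":0.0576,"dy":0,"dz":0.069,"ax":0,"ay":0,"az":0,"gripper":0},{"dx":0.0576,"dy":0,"dz":0.069,"ax":0,"ay":0,"az":0,"gripper":0},{"dx":0.0576,"dy":0,"dz":0.069,"ax":0,"ay":0,"az":0,"gripper":0},{"dx":-0.048,"dy":0,"dz":0.04,"ax":0,"ay":0,"az":0,"gripper":0},{"dx":-0.048,"dy":0,"dz":0.04,"ax":0,"ay":0,"az":0,"gripper":0},{"dx":-0.048,"dy":0,"dz":0.04,"ax":0,"ay":0,"az":0,"gripper":0},{"dx":-0.048,"dy":0,"dz":0.04,"ax":0,"ay":0,"az":0,"gripper":0},{"dx":0,"dy":0,"dz":0,"ax":0,"ay":0,"az":0,"gripper":0}]}}

```text
clock: 15.4
eef_pos: [570.5, -98.0, 70.3]
tool_rot: [3.14, 0.699, 1.948]
force: [-0.3, 0.4, -0.2]
width: 0.0
gripper_force: 0.0
```

```bash
python3 - <<'E'
from tip import *
st();s=ctrl.read_state();d=snap('wrist');W=cloud(d);t=T(s['eef_pos']);print('TCP tester',t.round(1))
c,z=R.from_euler('xyz',s['tool_rot']).apply([[-10.5,-1.1,-9],[11.7,-1.1,-9]])+s['eef_pos'];print('corners',T(np.array([c,z])).round(1))
a=np.radians(-68);tgt=lambda x,y,zz:[584.2+x*np.cos(a)-y*np.sin(a),-129.4+x*np.sin(a)+y*np.cos(a),zz]
rel(tgt(67.5,1,66.5),39.9,112)
Q=T(W.reshape(-1,3));p=Q[(abs(Q[:,2]-93)<2.5)&(abs(Q[:,1])<33)&(Q[:,0]<0)];print('plate x',np.percentile(p[:,0],[1,99]).round(1),'top z',np.median(p[:,2]))
E
```

```text
15.4 [570.5 -98.   70.3] [179.9  40.1 111.6] F [-0.3  0.4 -0.2] w 0.0 g 0.0 q [-0.44  0.85  0.24  2.09  1.32  0.54 -1.18]
TCP tester [-34.2  -0.9  70.3]
corners [[-32.   -2.1  84. ]
 [-48.9  -2.   69.7]]
shift mm [-77.2   1.8  68.9] units [-0.2574  0.0059  0.2297] turn deg [-0.1   0.06 -0.18] units [-0.0012  0.0006 -0.0021]
plate x [-69.9 -26.1] top z 92.52191654998619
```

>>> {"name": "step_arm", "arguments": {"plan": [{"dx":-0.0036,"dy":0.003,"dz":0.0113,"ax":0,"ay":0,"az":0,"gripper":0},{"dx":-0.0036,"dy":0.003,"dz":0.0113,"ax":0,"ay":0,"az":0,"gripper":0},{"dx":-0.0064,"dy":0,"dz":0.0054,"ax":0,"ay":0,"az":0,"gripper":0},{"dx":-0.0064,"dy":0,"dz":0.0054,"ax":0,"ay":0,"az":0,"gripper":0},{"dx":-0.0128,"dy":0,"dz":0.0107,"ax":0,"ay":0,"az":0,"gripper":0},{"dx":-0.0128,"dy":0,"dz":0.0107,"ax":0,"ay":0,"az":0,"gripper":0},{"dx":-0.0128,"dy":0,"dz":0.0107,"ax":0,"ay":0,"az":0,"gripper":0},{"dx":-0.0128,"dy":0,"dz":0.0107,"ax":0,"ay":0,"az":0,"gripper":0}]}}

```text
clock: 16.45
eef_pos: [583.3, -122.0, 65.1]
tool_rot: [3.141, 0.695, 1.954]
force: [-4.3, 5.9, 3.6]
width: 0.1
gripper_force: 3.5
```

```bash
cat > q.py <<'E'
from tip import *
st();s=ctrl.read_state()
c,z=R.from_euler('xyz',s['tool_rot']).apply([[-10.5,-1.1,-9],[11.7,-1.1,-9]])+s['eef_pos'];print('corners',T(np.array([c,z])).round(1))
a=np.radians(-68);x,y,zz=67.5,1,66.5
rel([584.2+x*np.cos(a)-y*np.sin(a),-129.4+x*np.sin(a)+y*np.cos(a),zz],39.9,112)
E
python3 q.py
```

```text
16.45 [ 583.3 -122.    65.1] [180.   39.8 112. ] F [-4.3  5.9  3.6] w 0.1 g 3.501600483432412 q [-0.4   0.86  0.25  2.07  1.37  0.51 -1.17]
corners [[ -4.9   0.9  78.7]
 [-22.    0.9  64.5]]
shift mm [-58.3  -1.   46.8] units [-0.1943 -0.0032  0.1559] turn deg [-0.   -0.09 -0.03] units [-0.     -0.001  -0.0003]
```

>>> {"name": "step_arm", "arguments": {"plan": [{"dx":-0.0128,"dy":0,"dz":0.0103,"ax":0,"ay":0,"az":0,"gripper":0},{"dx":-0.0128,"dy":0,"dz":0.0103,"ax":0,"ay":0,"az":0,"gripper":0},{"dx":-0.0128,"dy":0,"dz":0.0103,"ax":0,"ay":0,"az":0,"gripper":0},{"dx":-0.0128,"dy":0,"dz":0.0103,"ax":0,"ay":0,"az":0,"gripper":0},{"dx":-0.0128,"dy":0,"dz":0.0103,"ax":0,"ay":0,"az":0,"gripper":0},{"dx":-0.0128,"dy":0,"dz":0.0103,"ax":0,"ay":0,"az":0,"gripper":0},{"dx":-0.0128,"dy":0,"dz":0.0103,"ax":0,"ay":0,"az":0,"gripper":0},{"dx":-0.0128,"dy":0,"dz":0.0103,"ax":0,"ay":0,"az":0,"gripper":0},{"dx":-0.0128,"dy":0,"dz":0.0103,"ax":0,"ay":0,"az":0,"gripper":0},{"dx":-0.0128,"dy":0,"dz":0.0103,"ax":0,"ay":0,"az":0,"gripper":0},{"dx":-0.0128,"dy":0,"dz":0.0103,"ax":0,"ay":0,"az":0,"gripper":0},{"dx":-0.0128,"dy":0,"dz":0.0103,"ax":0,"ay":0,"az":0,"gripper":0}]}}

```text
clock: 17.95
eef_pos: [604.6, -174.7, 65.1]
tool_rot: [-3.141, 0.691, 1.956]
force: [-6.1, 10.5, 5.2]
width: -0.2
gripper_force: 6.2
```

```bash
python3 q.py
```

```text
17.95 [ 604.6 -174.7   65.1] [-180.    39.6  112.1] F [-6.1 10.5  5.2] w -0.2 g 6.192584373056889 q [-0.31  0.87  0.29  2.03  1.43  0.45 -1.12]
corners [[52.   0.9 78.8]
 [34.9  0.8 64.6]]
shift mm [-14.6  -1.   10.3] units [-0.0487 -0.0033  0.0344] turn deg [ 0.04 -0.3   0.06] units [ 0.0004 -0.0033  0.0006]
```

>>> {"name": "step_arm", "arguments": {"plan": [{"dx":-0.0077,"dy":0,"dz":0.0063,"ax":0,"ay":0,"az":0,"gripper":0},{"dx":-0.0077,"dy":0,"dz":0.0063,"ax":0,"ay":0,"az":0,"gripper":0},{"dx":-0.0077,"dy":0,"dz":0.0063,"ax":0,"ay":0,"az":0,"gripper":0},{"dx":-0.0077,"dy":0,"dz":0.0063,"ax":0,"ay":0,"az":0,"gripper":0},{"dx":-0.0051,"dy":0,"dz":0.0042,"ax":0,"ay":0,"az":0,"gripper":0}]}}

```text
clock: 18.58
eef_pos: [609.8, -187.4, 65.1]
tool_rot: [-3.141, 0.691, 1.956]
force: [-7.3, 10.0, 4.5]
width: -0.2
gripper_force: 6.2
```

```bash
python3 q.py
```

```text
18.575 [ 609.8 -187.4   65.1] [-180.    39.6  112.1] F [-7.3 10.   4.5] w -0.2 g 6.171775404363871 q [-0.28  0.88  0.29  2.02  1.44  0.44 -1.11]
corners [[65.7  0.9 78.8]
 [48.6  0.8 64.6]]
shift mm [-4.1 -1.   1.6] units [-0.0135 -0.0032  0.0053] turn deg [ 0.04 -0.32  0.06] units [ 0.0004 -0.0035  0.0007]
```

Only a few mm remain, so I'll go in steps of about 1 mm and watch the force.

>>> {"name": "step_arm", "arguments": {"plan": [{"dx":-0.0026,"dy":0,"dz":0.0021,"ax":0,"ay":0,"az":0,"gripper":0},{"dx":-0.0026,"dy":0,"dz":0.0021,"ax":0,"ay":0,"az":0,"gripper":0},{"dx":0,"dy":0,"dz":0,"ax":0,"ay":0,"az":0,"gripper":0}]}}

```text
clock: 18.95
eef_pos: [610.5, -189.3, 65.2]
tool_rot: [-3.141, 0.691, 1.956]
force: [-5.7, 11.3, 3.6]
width: -0.1
gripper_force: 5.8
```

>>> {"name": "step_arm", "arguments": {"plan": [{"dx":-0.0026,"dy":0,"dz":0.0021,"ax":0,"ay":0,"az":0,"gripper":0},{"dx":0,"dy":0,"dz":0,"ax":0,"ay":0,"az":0,"gripper":0}]}}

```text
clock: 19.2
eef_pos: [610.9, -190.2, 65.2]
tool_rot: [-3.141, 0.691, 1.956]
force: [-6.1, 10.6, 4.8]
width: 0.1
gripper_force: 5.9
```

```bash
python3 q.py
```

```text
19.2 [ 610.9 -190.2   65.2] [-180.    39.6  112.1] F [-6.1 10.6  4.8] w 0.1 g 5.850997678935528 q [-0.28  0.88  0.29  2.02  1.44  0.44 -1.11]
corners [[68.7  0.9 78.8]
 [51.6  0.8 64.7]]
shift mm [-1.7 -1.  -0.3] units [-0.0058 -0.0032 -0.0009] turn deg [ 0.04 -0.32  0.06] units [ 0.0004 -0.0035  0.0007]
```

>>> {"name": "step_arm", "arguments": {"plan": [{"dx":-0.0026,"dy":0,"dz":0.0021,"ax":0,"ay":0,"az":0,"gripper":0},{"dx":0,"dy":0,"dz":0,"ax":0,"ay":0,"az":0,"gripper":0}]}}

```text
clock: 19.45
eef_pos: [611.0, -190.5, 65.1]
tool_rot: [-3.141, 0.69, 1.957]
force: [-7.7, 12.9, 7.0]
width: -0.2
gripper_force: 7.4
```

>>> {"name": "step_arm", "arguments": {"plan": [{"dx":-0.0026,"dy":0,"dz":0.0021,"ax":0,"ay":0,"az":0,"gripper":0},{"dx":0,"dy":0,"dz":0,"ax":0,"ay":0,"az":0,"gripper":0}]}}

```text
clock: 19.7
eef_pos: [611.1, -190.5, 65.1]
tool_rot: [-3.142, 0.689, 1.957]
force: [-12.2, 15.4, 9.7]
width: -0.1
gripper_force: 9.4
```

The force rises while the position stands still, so the slide is on its hard stop. Now I'll withdraw and let it return.

>>> {"name": "step_arm", "arguments": {"plan": [{"dx":0.0128,"dy":0,"dz":-0.0107,"ax":0,"ay":0,"az":0,"gripper":0},{"dx":0.0256,"dy":0,"dz":-0.0214,"ax":0,"ay":0,"az":0,"gripper":0},{"dx":0.0256,"dy":0,"dz":-0.0214,"ax":0,"ay":0,"az":0,"gripper":0},{"dx":0.0256,"dy":0,"dz":-0.0214,"ax":0,"ay":0,"az":0,"gripper":0},{"dx":0.0256,"dy":0,"dz":-0.0214,"ax":0,"ay":0,"az":0,"gripper":0},{"dx":0.0256,"dy":0,"dz":-0.0214,"ax":0,"ay":0,"az":0,"gripper":0},{"dx":0.0256,"dy":0,"dz":-0.0214,"ax":0,"ay":0,"az":0,"gripper":0},{"dx":0.0256,"dy":0,"dz":-0.0214,"ax":0,"ay":0,"az":0,"gripper":0},{"dx":0.0256,"dy":0,"dz":-0.0214,"ax":0,"ay":0,"az":0,"gripper":0},{"dx":0.0256,"dy":0,"dz":-0.0214,"ax":0,"ay":0,"az":0,"gripper":0},{"dx":0.0256,"dy":0,"dz":-0.0214,"ax":0,"ay":0,"az":0,"gripper":0},{"dx":0.0256,"dy":0,"dz":-0.0214,"ax":0,"ay":0,"az":0,"gripper":0},{"dx":0.0256,"dy":0,"dz":-0.0214,"ax":0,"ay":0,"az":0,"gripper":0},{"dx":-0.04,"dy":0,"dz":-0.08,"ax":0,"ay":0,"az":0,"gripper":0},{"dx":-0.04,"dy":0,"dz":-0.08,"ax":0,"ay":0,"az":0,"gripper":0},{"dx":0,"dy":0,"dz":0,"ax":0,"ay":0,"az":0,"gripper":0}]}}

```text
clock: 21.7
eef_pos: [562.2, -67.7, 120.7]
tool_rot: [3.137, 0.698, 1.95]
force: [0.8, -0.2, 0.9]
width: 0.1
gripper_force: 0.0
```

```bash
python3 - <<'E'
from tip import *
st();e=snap('side');d=snap('wrist');Q=T(cloud(d).reshape(-1,3));p=Q[(abs(Q[:,2]-92)<3)&(abs(Q[:,1])<31)&(Q[:,0]>-40)&(Q[:,0]<30)]
print('high pts x hist',np.histogram(p[:,0],np.arange(-40,31,5)))
o=np.zeros((420,800,3),np.uint8);o[:,:400]=cv2.resize(e['color'][35:180,215:335],(400,420));o[:300,400:]=cv2.resize(d['color'],(400,300))
cv2.imwrite('pics/end.png',o[...,::-1])
E
```

```text
21.7 [562.2 -67.7 120.7] [179.7  40.  111.7] F [ 0.8 -0.2  0.9] w 0.1 g 0.0 q [-0.47  0.74  0.18  2.09  1.16  0.64 -1.02]
high pts x hist (array([  0,   0, 207, 335,  62,   0,   0,   0,   0,   0,   0,  76,  17,
         0]), array([-40, -35, -30, -25, -20, -15, -10,  -5,   0,   5,  10,  15,  20,
        25,  30]))
```

View pics/end.png

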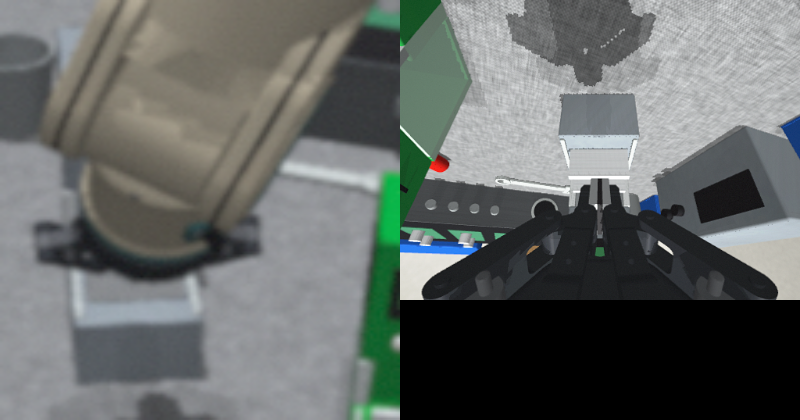

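The picture shows the slide back out: plate at about -25 mm and far wall at about +18 mm, as at the start. There is nothing at module height between the walls, so the pocket is empty. The arm is clear of everything, so I'll hand the job in.

```bash
python3 -c "
from cell import ctrl
print(ctrl.finish_job())"
```

```text
the job is handed in; nothing more can be done
None
```

The job is handed in, with no verdict returned: the oblong module was seated and pushed to the hard stop at about 22 N, the slide is back out with its pocket empty, and the other two modules were not touched; I did not see the module on the catch floor itself, but inferred the drop from the empty pocket.

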